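# Tip the fuse holder onto its base and push it up to the test stop

## Robot

A 6-joint arm with a two-finger parallel gripper is mounted at the origin on the work surface. World frame = base frame: x ahead of the robot, y to its left, z up, the work surface at z = 0. Lengths are in m, angles in rad, forces in N, time in s.
With the tool pointing down it reaches from about 0.35 to 0.8 m from the base axis. Payload 7.3 kg.
Tool frame: the origin (TCP) lies between the finger pads; the fingertips stand 25 mm ahead of it and the grasp point (between the pads) lies 6 mm ahead of it (r.tip_extent is the distance from the TCP to the fingertips, in m); z points along the fingers, y is the line along which they close (so a half turn about z gives the same grasp; the last joint's range is limited). The gripper opens to 85 mm and grips with 20 to 120 N. Pads are 22 mm wide; open, the fingers measure 114 mm over their backs; the gripper's body (76 mm by 85 mm) begins 54 mm behind the grasp point. The pads swing forward as they close: fully open they stand 13 mm farther back than shut.
Start: joints at [1.195, 0.342, 1.524, -0, 1.275, -0.146], TCP at [0.12, 0.511, 0.256] pointing down, gripper open.
Joint ranges: [-2.53, 2.53], [-0.77, 2.02], [0.04, 2.7], [-1, 4.14], [0.28, 2.66], [-3.11, 3.11]. Speed limits (rad/s): [2.57, 2.57, 3.14, 3.14, 3.14, 3.14].

## Interface

Orientations are given as a unit quaternion [x, y, z, w].
In Python, from workcell import r, command_gripper, optics gives the robot as it stands. The module is installed in compiled form; this text tells all that it offers. Calls block until the motion is done:
- r.reach(position, orientation): joint-space move of the TCP to a pose.
- r.move_straight(position, orientation=None, speed=0.15, max_force=None): straight line of the TCP; orientation=None keeps the orientation; speed is the mean speed in m/s. With max_force (N) it stops when the force on the tool has changed by that much, and returns True; else False.
- r.movej(angles): joint-space move.
- command_gripper(opening, force=None): finger opening in m; force is the grip in N (None keeps the last); returns when the fingers have stopped.
- r.hold(seconds).
- r.solve_ik(position, orientation): joint angles nearest the present ones, or None.
- r.read_state(): the state.
- optics.get_image(name): name is "scene" or "top" or "wrist"; returns (picture, depth): 480x640x3 uint8, red, green, blue; 480x640 float32, m along the optical axis (not along the pixel's ray), 0 where there is no reading.
- optics.camera_model(name): a dict with "K" (3x3 intrinsics, pixels), "R" (3x3) and "t" (3): a world point X has camera coordinates R X + t; the wrist camera has in their place "tool_from_camera" (4x4, takes a point from camera to tool coordinates, whose origin is the TCP and whose axes are the flange's). Camera axes: x right, y down, z forward; pixel columns grow to the right and rows downward; lengths in m; the calibration is good to about 2 mm. A picture is of the moment at which its call begins: read the wrist's pose just before it. camera_model takes no time and is no camera call.
A pose or a line that the arm cannot do raises r.PlanningError and nothing moves.
- r.finish_job(): hands the job in; it is judged then, once.
The state is a dict: "time_s": time; "joint_positions": joint angles; "dq": joint speeds; "tau": joint torques, N m; "eef_pos": TCP position; "eef_rot": TCP orientation; "contact_force": force on the tool from outside, world axes, zero at the start; "torque": the same for the moment, N m; "grip_width": finger opening in m; "grip_force": force on a finger pad.
Only numpy, scipy, OpenCV 4.12 (cv2) and the standard library are available. Lean on these libraries where they do the work, as an engineer would, in place of code of your own. Each camera call takes 0.05 s, during which the arm holds its last target. There are 200 camera calls.

## Task

The black fuse holder has been left standing on its end. Push it over so that it lies on its flat base with the brass bolts facing up, then push it along the shelf until its end sits flush against the steel stop bar across its whole width. Only push it, never pick it up, and leave the fuse, the grey carrier and the hanging fixture where they are.

Things in the scene. Friction and masses are not known exactly. Their poses are not given: they have to be found in the camera images.
- holder: Black bakelite fuse holder, loose, 0.25 to 0.5 kg, 130 x 56 x 38 mm, starts standing on one end, its flat base roughly towards the stop (within 0.2 rad). Origin: centre of that end. z: along its length (up at the start); y: across its 56 mm width; x: through its thickness, the flat base at x = +19 mm, brass bolts on the -x side. Lying on its base, +x points down and z to the stop.
- holder_foot (a point): Middle of the edge between the base and the end the holder starts standing on; in the holder's axes at x = +19, y = 0, z = 0 mm. Once the holder lies on its base this is at shelf height under the end far from the stop; that end face is flat, 56 mm wide and 38 mm high. Pushed there askew, the holder may jam with one corner on the stop; moving this end sideways squares it.
- holder_head (a point): Middle of the base's edge at the other end (upper at the start, to meet the stop): x = +19, y = 0, z = 130 mm. On the -x side two flat end blocks (the last 26 mm at each end, full width) reach x = -19 mm, all between is lower. Pushed towards +x on the upper block, the holder pivots on its base edge, falls over after about 25 mm of push there, and lies 25 mm or more short of the stop.
- head_left (a point): Corner of the same edge as holder_head, at x = +19, y = +28, z = 130 mm in the holder's axes.
- head_right (a point): Corner of the same edge as holder_head, at x = +19, y = -28, z = 130 mm in the holder's axes.
- stop: Steel stop bar fixed to the shelf, 160 mm long (along its y), 20 mm thick, 30 mm high. Origin: middle of the lower edge of its working face, which looks along its -x (towards the holder, roughly towards the robot); the bar lies at x = 0 to 20 mm, with two short brass pins on top (to 42 mm high) and a flat screwed flange behind.
- carrier: Grey plastic fuse carrier, loose, 70 x 34 mm, 34 mm high, origin at the centre of its underside; stands to one side of the holder, to be left alone.
- fuse: White ceramic block fuse with steel blades at both ends, loose, 88 x 36 mm over all, 36 mm high, origin at the centre of its underside; stands to the other side of the holder, to be left alone.
- wallhook: Small tiled wall fixed to the shelf far to the robot's right, 240 mm along x, 20 mm thick, 246 mm high, origin at the centre of its foot; a steel hook stands out 64 mm from its middle towards +y, 200 mm up.
- fixture_low (a point): Middle of the lower edge of the aluminium test fixture that hangs free to swing on the wall hook: a plate 70 mm wide, 6 mm thick, about 130 mm tall, its lower edge 87 mm above the shelf; to be left alone.
Mind the look-alikes: they are no part of the job. Of the things that look like the holder, take the one that is farthest from the robot's base at the start.

How it is judged:
By the outcome, as a careful person would: the job done as asked, in the order asked, and still so for the second after the job is handed in, with the robot touching nothing.
It also fails if it takes over 42 s, if anything falls off the work surface, if the arm or the gripper's body presses on something with over 40 N, if the wrist force passes 120 N, or if a joint passes its speed limit or range.

## Working session

There is one attempt and no reset: what is moved stays moved. The work goes in short steps, each a Python script; the robot and the scene stay as the last script left them, time stands still between calls to the robot, and variables do not carry over. Pictures are saved under pics/ and viewed, at most 10 in all, crops included, and the job is handed in when it is done.

```bash
mkdir -p pics; cat > h.py <<'E'
import numpy as np, cv2
from workcell import r, command_gripper, optics
def grab(n):
    p,d=optics.get_image(n); np.savez(f'{n}.npz',p=p,d=d); return p,d
def cloud(n,d,m=None):
    m=m or optics.camera_model(n); K=np.array(m['K']); v,u=np.mgrid[:480,:640]
    c=np.stack([(u-K[0,2])/K[0,0]*d,(v-K[1,2])/K[1,1]*d,d],-1)
    w=(c-np.array(m['t']))@np.array(m['R'])   # R^T (c-t)
    w[d<=0]=np.nan; return w
def save(n,p): cv2.imwrite(f'pics/{n}.png',p[...,::-1])
E
python3 - <<'E'
from h import *
for n in('scene','top'):
    p,d=grab(n); save(n+'0',p); m=optics.camera_model(n); print(n,-np.array(m['R']).T@np.array(m['t']),np.array(m['R'])[2],(d>0).mean())
print(r.read_state()['time_s'],r.tip_extent)
E
```

```text
scene [ 1.28344342 -0.42453083  0.71152195] [-0.73245774  0.30705851 -0.60763535] 0.9952571614583333
top [ 0.44670699 -0.11510018  1.36536947] [ 0.07314761  0.00514334 -0.99730786] 0.996123046875
0.1 0.025
```

View pics/scene0.png

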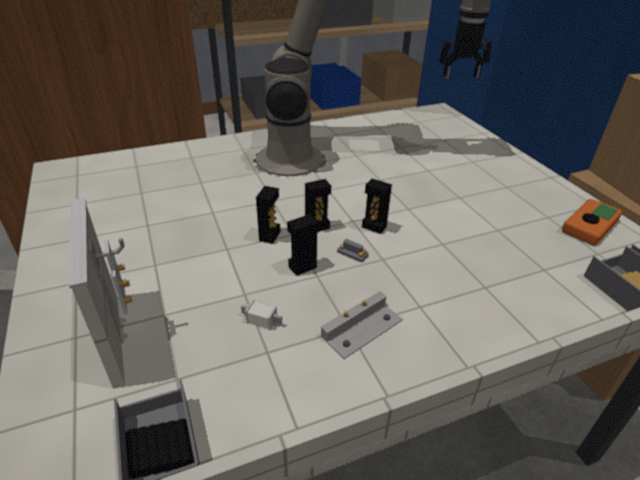

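View pics/top0.png

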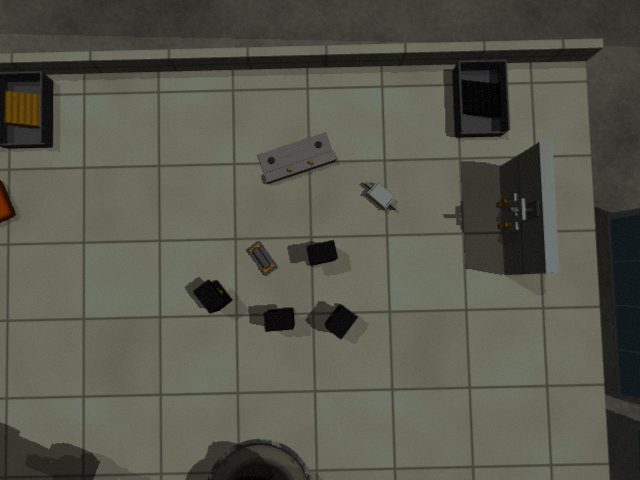

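The candidates in the scene view are dark blocks at (303,245), (268,215), (317,205) and (376,205). In the top view they are at (322,252), (341,321), (280,319) and (212,295). The base is near (260,475) in the top view, so (322,252) top / (303,245) scene is the farthest. Its smooth base faces the stop, which is at (297,158) top. The fuse is at (380,195) and the carrier at (262,257). Next I measure these and check my choice in a close crop.

```bash
cat >> h.py <<'E'
def rect(P):  # min-area rect of xy points in mm-ish robust
    (c,s,a)=cv2.minAreaRect((P[:,:2]*1000).astype(np.float32)); return np.round(c,1),np.round(s,1),round(a,1)
E
python3 - <<'E'
from h import *
z=np.load('top.npz'); W=cloud('top',z['d']); S=np.load('scene.npz'); WS=cloud('scene',S['d'])
flo=W[350:400,400:550].reshape(-1,3); print('floor z top',np.nanmedian(flo[:,2]),'scene',np.nanmedian(WS[280:310,480:520,2]))
for n,(u,v) in dict(far=(322,252),a=(212,295),b=(280,319),c=(341,321)).items():
    m=np.zeros((480,640),bool); m[v-30:v+30,u-30:u+30]=1
    P=W[m&(W[...,2]>.115)]; print(n,rect(P),len(P),np.median(P[:,2]),np.hypot(*P[:,:2].mean(0)))
def sel(W,x0,x1,y0,y1,z0,z1): return W[(W[...,0]>x0)&(W[...,0]<x1)&(W[...,1]>y0)&(W[...,1]<y1)&(W[...,2]>z0)&(W[...,2]<z1)]
for n,(u,v,h) in dict(stop=(297,158,.024),fuse=(380,195,.02),carrier=(262,257,.02)).items():
    c=W[v,u]; print(n,c)
    for nm,A in(('top',W),('scene',WS)):
        P=sel(A,c[0]-.11,c[0]+.11,c[1]-.11,c[1]+.11,h,.036 if n!='stop' else .035)
        # restrict to within 60mm (fuse/carrier)
        P=P[np.hypot(*(P[:,:2]-c[:2]).T)<(.1 if n=='stop' else .055)]
        print(nm,rect(P),len(P),np.percentile(P[:,2],[5,50,95]).round(4))
c=W[252,322]
P=sel(WS,c[0]-.06,c[0]+.06,c[1]-.06,c[1]+.06,.015,.12);print('scene holder',rect(P),len(P))
P=sel(WS,c[0]-.06,c[0]+.06,c[1]-.06,c[1]+.06,.124,.14);print('scene holder top',rect(P),len(P))
a=cv2.resize(S['p'][180:340,230:420],None,fx=3,fy=3); b=cv2.resize(z['p'][120:290,230:410],None,fx=3,fy=3)
a=cv2.resize(a,(400,340)); b=cv2.resize(b,(360,340)); save('crop1',np.hstack([a,b]))
E
```

```text
floor z top -0.0017056382882960955 scene 0.00064482303059356
far (array([ 509.4, -141.4]), array([38. , 56.2]), 10.8) 539 0.12868036517806047 0.5284849512882306
a (array([425.9,  85.7]), array([56.2, 39.3]), 36.3) 570 0.12882247610746456 0.43459182256123136
b (array([375.2, -51.6]), array([38. , 56.1]), 3.3) 551 0.12865159670870904 0.3788723327366585
c (array([ 369.2, -176.4]), array([38.1, 56.1]), 51.2) 555 0.12861863897628334 0.4093372817783881
stop [ 0.72374794 -0.09494537  0.00504965]
top (array([ 701.2, -100.9]), array([ 21.6, 159.8]), 17.5) 635 [0.0251 0.0289 0.0332]
scene (array([ 702.5, -102.7]), array([ 22.8, 162.2]), 17.1) 678 [0.0256 0.0302 0.0326]
fuse [ 0.63315292 -0.27267584  0.0315246 ]
top (array([ 634.1, -274.3]), array([87.7, 35.4]), 46.6) 410 [0.0239 0.0315 0.035 ]
scene (array([ 635.6, -277.1]), array([88.3, 37.7]), 46.5) 499 [0.0216 0.033  0.0356]
carrier [ 0.50527824 -0.01542124  0.03061576]
top (array([505.4, -12.9]), array([59.6, 23.1]), 35.3) 159 [0.0208 0.031  0.035 ]
scene (array([507.4, -13.6]), array([58.9, 26.5]), 33.0) 170 [0.0207 0.03   0.0353]
scene holder (array([ 511.2, -143.3]), array([42.9, 58.5]), 9.9) 1046
scene holder top (array([ 510.7, -143.5]), array([40.9, 58.1]), 12.6) 334
```

View pics/crop1.png

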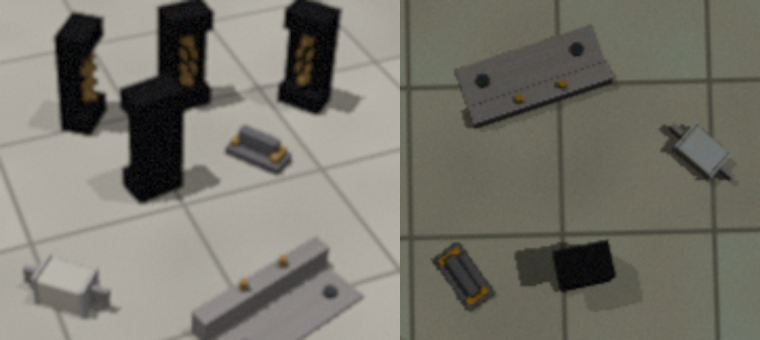

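The crop confirms the choice. The far block shows its smooth base towards the stop, and the other three show their brass bolts to the camera. Sizes measure 38 x 56 mm at 0.129 m high for the holder and 160 x 21 mm for the stop, which match the description. The holder centre is (0.510,-0.142) with yaw about 11.3°. The middle of the stop's face is (0.692,-0.105), with its normal at 17.3°. Next I topple it.

```bash
cat >> h.py <<'E'
from scipy.spatial.transform import Rotation as Ro
def ori(deg):  # tool down, closing line across direction deg; pick turn with less joint travel
    a=np.radians(deg); best=None; s=r.read_state(); q0=np.array(s['joint_positions'])
    for k in (1,-1):
        y=np.array([-np.sin(a),np.cos(a),0])*k; zz=np.array([0,0,-1.]); R=np.stack([np.cross(y,zz),y,zz],1)
        q=Ro.from_matrix(R).as_quat(); j=r.solve_ik([.47,-.15,.2],q)
        if j is not None:
            c=np.abs(np.array(j)-q0).max()
            if best is None or c<best[0]: best=(c,q,j)
    return best[1]
def d2(deg): a=np.radians(deg); return np.array([np.cos(a),np.sin(a)])
def st(m=''): s=r.read_state(); print(m,round(s['time_s'],2),np.round(s['eef_pos'],4),np.round(s['contact_force'],1),round(s['grip_width'],3),np.round(s['joint_positions'],2))
E
cat > meas.py <<'E'
from h import *
def meas():
    out=[]
    for n in('top','scene'):
        p,d=grab(n); W=cloud(n,d); dark=(p.max(-1)<60)
        m=dark&(W[...,0]>.46)&(W[...,0]<.72)&(W[...,1]>-.22)&(W[...,1]<-.045)&(W[...,2]>.012)&(W[...,2]<.06)
        P=W[m]; print(n,rect(P) if len(P)>20 else None,len(P),np.percentile(P[:,2],[5,50,95]).round(4) if len(P) else '')
        save(n+'_%d'%(100*r.read_state()['time_s']),p)
if __name__=='__main__': meas()
E
python3 - <<'E'
from h import *
from meas import meas
q=ori(11.3); d=d2(11.3); c=np.array([.510,-.1425])
command_gripper(.025); st('grip'); print(r.tip_extent)
P=lambda s,z:[*(c+d*s),z]
r.reach(P(-.056,.22),q); st('above')
r.move_straight(P(-.056,.134),speed=.2); st('down')
r.move_straight(P(.014,.134),speed=.08); st('pushed')
r.hold(.4); st()
r.move_straight(P(.0,.22),speed=.25)
meas(); st()
E
ls pics
```

```text
grip 0.71 [0.1196 0.5112 0.2563] [0.3 0.5 0.7] 0.025 [ 1.19  0.34  1.52 -0.    1.28 -0.15]
0.025
above 3.34 [ 0.4553 -0.1529  0.2201] [-0.4  0.5  0.2] 0.025 [-0.48  0.3   1.7   0.    1.15  0.89]
down 3.92 [ 0.4556 -0.1534  0.1345] [ 0.  -0.6  0.5] 0.025 [-0.48  0.4   1.81  0.    0.93  0.89]
pushed 4.95 [ 0.5233 -0.1398  0.134 ] [-0.4 -0.3  0.9] 0.025 [-0.4   0.5   1.64 -0.    1.    0.97]
 5.35 [ 0.5236 -0.1398  0.1341] [-0.4  0.7 -0.6] 0.025 [-0.4   0.5   1.64 -0.    1.    0.97]
top (array([ 683. , -108.2]), array([112.8, 106.7]), 71.5) 423 [0.015  0.0342 0.0408]
scene (array([ 600.8, -126. ]), array([132.2,  57.1]), 10.7) 1178 [0.0155 0.0276 0.0397]
 5.95 [ 0.5095 -0.1423  0.2191] [ 0.1 -0.1 -0.1] 0.025 [-0.42  0.38  1.57  0.    1.19  0.96]
crop1.png
scene0.png
scene_595.png
top0.png
top_590.png
```

View pics/scene_595.png

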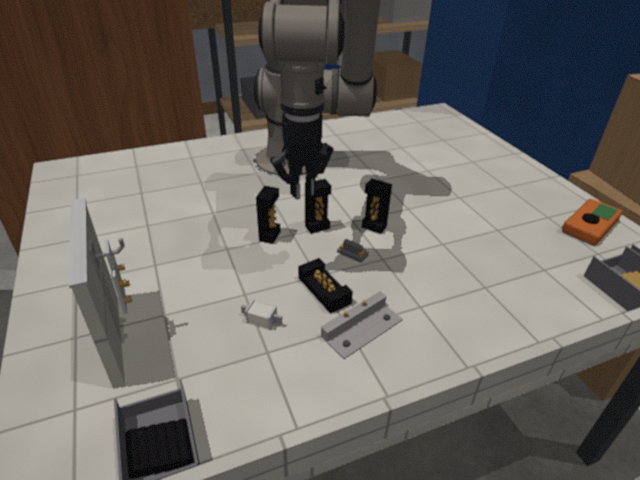

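The holder lies flat on its base with bolts up at (326,283), yaw 10.7°, about 28 mm short of the stop. I'll push its foot end with two fingertips squared to the stop (17.3°) until the force rises.

```bash
python3 - <<'E'
from h import *
from meas import meas
A=17.3; q=ori(A); n=d2(A); t=np.array([-n[1],n[0]])
foot=np.array([.5362,-.1371]); c=foot-.004*t
P=lambda s,z:[*(c+n*s),z]
command_gripper(.02)
r.reach(P(-.036,.14),q); r.move_straight(P(-.036,.038),speed=.2); st('down')
hit=r.move_straight(P(.04,.038),speed=.04,max_force=12); s=r.read_state(); print(hit,'s=',(np.array(s['eef_pos'])[:2]-c)@n); st('push')
r.hold(.2); st(); meas()
E
```

```text
down 7.25 [ 0.5045 -0.1521  0.0397] [0.  0.3 0.1] 0.02 [-0.44  0.62  1.77  0.    0.76  0.83]
True s= 0.01575424714723626
push 8.5 [ 0.5524 -0.136   0.0374] [-1.4 -0.6  1.3] 0.02 [-0.38  0.68  1.64 -0.    0.83  0.89]
 8.7 [ 0.552  -0.1359  0.0371] [ 0.2 -0.3 -0.9] 0.02 [-0.38  0.68  1.64 -0.    0.83  0.89]
top (array([643.2, -92.1]), array([108.1, 197.4]), 68.6) 454 [0.0171 0.0349 0.0405]
scene (array([ 616.4, -117.1]), array([155.2,  63.9]), 19.2) 1245 [0.0175 0.0335 0.0461]
```

```bash
python3 - <<'E'
from h import *
from meas import meas
n=d2(17.3); p=np.array(r.read_state()['eef_pos'])
r.move_straight([*(p[:2]-.03*n),p[2]],speed=.15); r.move_straight([*(p[:2]-.06*n),.16],speed=.25)
meas()
S=np.load('scene.npz')['p']; save('c2',cv2.resize(S[220:370,220:420],None,fx=4,fy=4,interpolation=cv2.INTER_CUBIC))
st()
E
```

```text
top (array([ 651.6, -116.8]), array([114.2, 136.4]), 6.1) 1023 [0.0164 0.0226 0.0392]
scene (array([ 590. , -108.5]), array([ 96.2, 212.5]), 82.0) 1072 [0.0168 0.0302 0.04  ]
 9.91 [ 0.494  -0.1532  0.1582] [-0.3  0.1  0.4] 0.02 [-0.45  0.43  1.68 -0.    1.04  0.82]
```

View pics/c2.png

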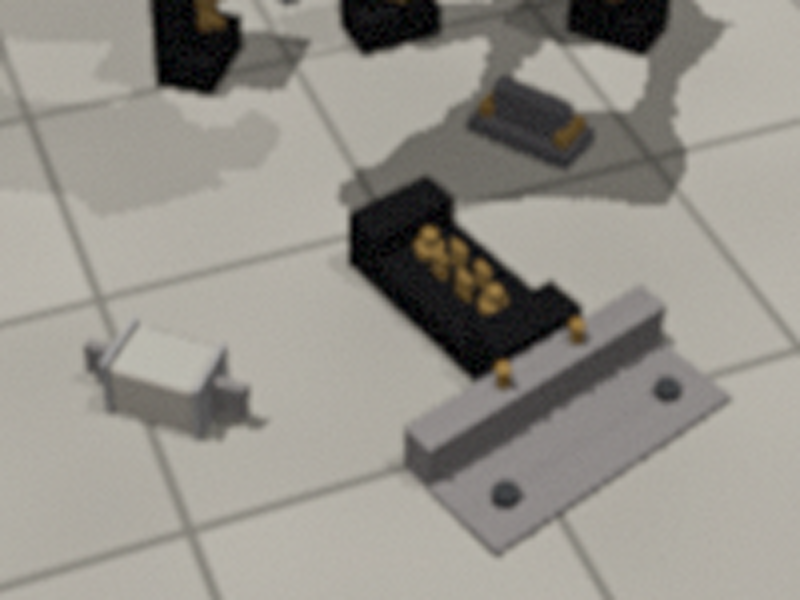

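The crop shows the holder at or nearly at the bar, roughly square, with the fuse and carrier undisturbed. Before pushing again I measure its angle and gap in the stop's frame.

```bash
cat > gap.py <<'E'
from h import *
def gap(n_='top'):
    d=np.load(f'{n_}.npz'); W=cloud(n_,d['d']); p=d['p'].astype(int); Z=W[...,2]
    off=-.0017 if n_=='top' else .0006
    A=17.3; F=np.array([.6923,-.1048]) if n_=='top' else np.array([.693,-.1057])
    # stop face line: top-surface points, front edge fitted per t-bin
    n=d2(A); t=np.array([-n[1],n[0]]); N=(W[...,:2]-F)@n; T=(W[...,:2]-F)@t
    st_=(Z>.02)&(Z<.036)&(N>-.008)&(N<.03)&(abs(T)<.078)&(p.max(-1)>70)
    b=np.arange(-.075,.076,.005); x=[];y=[]
    for a in b:
        k=st_&(abs(T-a)<.0025)
        if k.sum()>4: x.append(a); y.append(N[k].min())
    ls=np.polyfit(x,y,1); 
    k=st_; (c,s,a)=cv2.minAreaRect((np.stack([N[k],T[k]],1)*1000).astype(np.float32)); print(n_,'stop front edge n=%.1f mm slope %.2f deg'%(ls[1]*1e3,np.degrees(ls[0])),'rect',np.round(c,1),np.round(s,1),round(a,1))
    m=(p.max(-1)<75)&(Z>.008)&(Z<.055)&(N>-.165)&(N<-.0)&(abs(T-.005)<.05)
    m=cv2.morphologyEx((m*1).astype(np.uint8),cv2.MORPH_CLOSE,np.ones((5,5)))
    _,l,s,_=cv2.connectedComponentsWithStats(m); m=(l==1+s[1:,4].argmax())&(Z>.008)&(N<.01)
    hi=m&(Z>.032+off)&(Z<.045)  # block tops
    for nm,k in(('body',m),('tops',hi)):
        Q=np.stack([N[k],T[k]],1)*1000; (c,s,a)=cv2.minAreaRect(Q.astype(np.float32)); print(nm,k.sum(),np.round(c,1),np.round(s,1),round(a,2),'n',np.percentile(Q[:,0],[0.3,99.7]).round(1))
    # head edge of the top block, per t-bin
    x=[];y=[]
    for a in np.arange(-.03,.04,.004):
        k=hi&(abs(T-a)<.002)&(N>-.04)
        if k.sum()>3: x.append(a);y.append(N[k].max())
    print('head edge n(mm):',dict(zip(np.round(np.array(x)*1e3).astype(int).tolist(),np.round(np.array(y)*1e3,1).tolist())))
if __name__=='__main__': gap('top'); gap('scene')
E
python3 gap.py; python3 - <<'E'
from h import *
a=np.load('top.npz')['p']; save('c3',cv2.resize(a[125:275,230:410],None,fx=4,fy=4,interpolation=cv2.INTER_CUBIC))
E
```

```text
top stop front edge n=1.0 mm slope 0.34 deg rect [10.5  0. ] [155.1  20.8] 89.9
body 1061 [-65.5  12.7] [ 76.6 132.8] 89.64 n [-125.1    0.6]
tops 357 [-38.9  14.1] [55.5 78.7] 88.13 n [-77.   -0.2]
head edge n(mm): {-14: -2.1, -10: -2.2, -6: -0.2, -2: -2.2, 2: -0.4, 6: -2.1, 10: -0.0, 14: -1.2, 18: -2.1, 22: -0.8, 26: -1.6, 30: -0.4, 34: -1.5, 38: -1.8}
scene stop front edge n=-0.4 mm slope -0.11 deg rect [ 7.4 -0.2] [155.2  28.4] 89.9
body 1283 [-66.5  12.8] [ 57.2 132.7] 88.06 n [-130.1   -0.7]
tops 569 [-66.4  12.2] [ 56.9 132.5] 87.44 n [-130.9   -0.3]
head edge n(mm): {-18: -3.9, -14: -1.4, -10: -1.9, -6: -2.1, -2: -1.2, 2: -0.4, 6: -0.9, 10: -0.2, 14: -0.2, 18: -0.9, 22: -0.9, 26: -1.1, 30: -1.3, 34: -1.1, 38: -6.3}
```

View pics/c3.png

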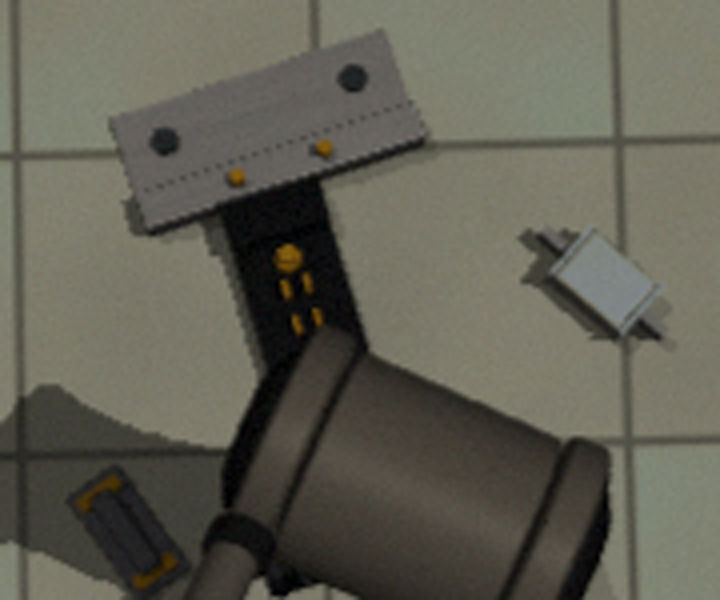

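The residual is about 2° with the left corner touching, and the two views are too coarse at roughly 2 mm per pixel. I'll take a close look with the wrist camera.

```bash
python3 - <<'E'
from h import *
m=optics.camera_model('wrist'); T=np.array(m['tool_from_camera']); print(T.round(3),np.array(m['K']).round(0).tolist())
st0=r.read_state(); R=Ro.from_quat(st0['eef_rot']).as_matrix()
q=st0['eef_rot']; f=R@T[:3,2]; c=R@T[:3,3]
# aim so that optical axis hits a point near the holder head at z=.03
for z in(.24,.20,.28):
    L=(z+c[2]-.03)/-f[2]; tgt=np.array([.66,-.113,.03]); p=tgt-f*L-c
    print(z,p.round(3)); 
    if r.solve_ik(p,q) is not None: break
r.reach(p,q); s=r.read_state(); im,d=optics.get_image('wrist'); st(); save('w1',im)
np.savez('wrist.npz',p=im,d=d,pos=s['eef_pos'],rot=s['eef_rot'])
E
```

```text
[[ 0.001 -0.957 -0.29   0.074]
 [ 1.     0.001  0.001 -0.   ]
 [-0.    -0.29   0.957 -0.118]
 [ 0.     0.     0.     1.   ]] [[377.0, 0.0, 321.0], [0.0, 377.0, 240.0], [0.0, 0.0, 1.0]]
0.24 [ 0.685 -0.106  0.24 ]
 10.82 [ 0.6842 -0.1062  0.2384] [ 0.7  0.9 -0.5] 0.02 [-0.26  0.68  1.   -0.    1.47  1.  ]
```

View pics/w1.png

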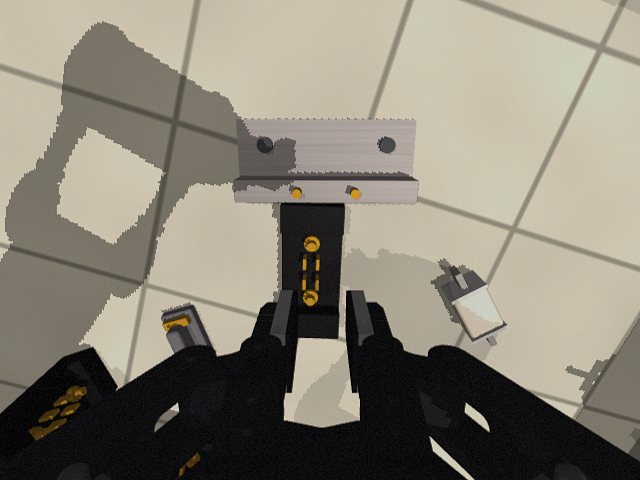

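The wrist view shows the bar's front edge at row 203, from (235,203) to (418,203), with the holder head meeting it at columns 281–344. I fit sub-pixel lines to both edges and to the holder sides.

```bash
cat > wr.py <<'E'
from h import *
def snap():
    s=r.read_state(); im,d=optics.get_image('wrist'); np.savez('wrist.npz',p=im,d=d,pos=s['eef_pos'],rot=s['eef_rot']); return im
def ana(cols=(284,341),rows=(208,285),lr=(270,292,330,354)):
    w=np.load('wrist.npz'); m=optics.camera_model('wrist'); T=np.array(m['tool_from_camera']); K=np.array(m['K'])
    Rt=Ro.from_quat(w['rot']).as_matrix(); Rc=Rt@T[:3,:3]; C=w['pos']+Rt@T[:3,3]
    g=cv2.GaussianBlur(w['p'].astype(np.float32).mean(-1),(3,3),0)
    A=17.3; n=d2(A); t=np.array([-n[1],n[0]]); F=np.array([.6923,-.1048])
    def cast(u,v,z):
        d=np.stack([(u-K[0,2])/K[0,0],(v-K[1,2])/K[1,1],np.ones_like(u)],-1)@Rc.T
        X=C+d*((z-C[2])/d[:,2])[:,None]; return ((X[:,:2]-F)@n)*1e3,((X[:,:2]-F)@t)*1e3
    def sub(prof,sgn):  # half-level crossing at strongest gradient
        dg=sgn*np.gradient(prof); i=int(dg[1:-1].argmax())+1; a,b,c=dg[i-1:i+2]; den=a-2*b+c
        return i+(0.5*(a-c)/den if abs(den)>1e-6 else 0),dg[i]
    def fit(x,y):
        x,y=np.array(x),np.array(y); k=np.ones(len(x),bool)
        for _ in range(4):
            p=np.polyfit(x[k],y[k],1); e=abs(y-np.polyval(p,x)); k=e<max(.5,2*np.median(e[k]))
        return p,k.sum(),e[k].std()
    def hor(u0,u1,v0,v1,sgn,z,skip=None):
        U=[];V=[]
        for u in range(u0,u1):
            if skip and skip[0]<=u<=skip[1]: continue
            i,s=sub(g[v0:v1,u],sgn)
            if s>5: U.append(u);V.append(v0+i)
        N,Tt=cast(np.array(U,float),np.array(V),z); p,k,e=fit(Tt,N); return p,k,e
    def ver(v0,v1,u0,u1,sgn,z):
        U=[];V=[]
        for v in range(v0,v1):
            i,s=sub(g[v,u0:u1],sgn)
            if s>4: V.append(v);U.append(u0+i)
        N,Tt=cast(np.array(U),np.array(V,float),z); p,k,e=fit(N,Tt); return p,k,e
    f=lambda nm,x:print(nm,'offset %.2f mm, angle %.2f deg, pts %d, resid %.2f'%(x[0][1],np.degrees(np.arctan(x[0][0])),x[1],x[2]))
    f('bar front edge',hor(238,415,196,214,-1,.03,skip=(cols[0]-8,cols[1]+8)))
    f('bar rear edge ',hor(300,412,170,190,1,.03,skip=(348,364)))
    f('head top edge ',hor(cols[0],cols[1],196,214,-1,.038))
    f('left side',ver(*rows,lr[0],lr[1],-1,.03)); f('right side',ver(*rows,lr[2],lr[3],1,.03))
if __name__=='__main__':
    ana()
    g=np.load('wrist.npz')['p']; save('w1c',cv2.resize(g[165:300,225:425],None,fx=4,fy=4,interpolation=cv2.INTER_NEAREST))
E
python3 wr.py
```

```text
bar front edge offset 1.37 mm, angle -0.15 deg, pts 28, resid 0.04
bar rear edge  offset 19.70 mm, angle 0.07 deg, pts 95, resid 0.02
head top edge  offset 1.75 mm, angle 0.43 deg, pts 57, resid 0.04
left side offset 39.17 mm, angle -0.10 deg, pts 48, resid 0.13
right side offset -18.38 mm, angle -2.86 deg, pts 76, resid 0.13
```

View pics/w1c.png

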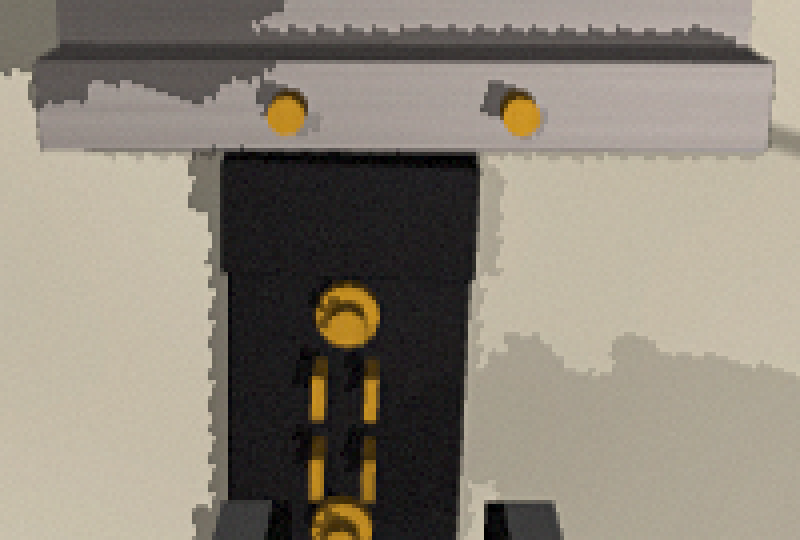

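The dark sliver of the head's end face widens from about 1.5 px at the left to 3.5 px at the right. The left corner is therefore touching and the right has a gap of about 2 mm (2°), a small jam. I'll re-contact the foot end with the squared fingers and push forward while carrying it sideways (towards -t), then press straight.

```bash
cat > push.py <<'E'
from h import *
import sys
A=17.3; n=d2(A); t=np.array([-n[1],n[0]]); F=np.array([.6923,-.1048])
P=lambda N,T,z:[*(F+n*N+t*T),z]
def pos(m): s=r.read_state(); d=np.array(s['eef_pos'])[:2]-F; c=np.array(s['contact_force']); print(m,'t=%.2f N=%.1f T=%.1f mm  fn=%.1f ft=%.1f'%(s['time_s'],d@n*1e3,d@t*1e3,c[:2]@n,c[:2]@t)); return d@n,d@t
def look():
    q=r.read_state()['eef_rot']; a,b=pos('leave'); r.move_straight(P(a-.03,b,.038),speed=.2); r.move_straight(P(a-.03,b,.16),speed=.3)
    r.reach([.685,-.106,.24],q); from wr import snap,ana; snap(); ana()
    g=np.load('wrist.npz')['p']; save('w%d'%(100*r.read_state()['time_s']),cv2.resize(g[185:300,265:365],None,fx=6,fy=6,interpolation=cv2.INTER_NEAREST)[:600])
E
python3 - <<'E'
from push import *
q=ori(A); r.reach(P(-.175,.015,.16),q); r.move_straight(P(-.175,.015,.038),speed=.2)
print(r.move_straight(P(-.13,.015,.038),speed=.05,max_force=6)); a,b=pos('touch')
print(r.move_straight(P(a+.005,b-.006,.038),speed=.02,max_force=20)); a,b=pos('diag')
print(r.move_straight(P(a+.008,b,.038),speed=.02,max_force=20)); pos('press')
look(); st()
E
ls pics
```

```text
True
touch t=13.01 N=-142.7 T=15.1 mm  fn=-1.3 ft=0.4
False
diag t=13.57 N=-141.4 T=10.9 mm  fn=-15.8 ft=3.4
True
press t=13.80 N=-141.7 T=11.3 mm  fn=-1.0 ft=-0.1
leave t=13.80 N=-141.7 T=11.3 mm  fn=-1.0 ft=-0.1
bar front edge offset 1.83 mm, angle 0.61 deg, pts 10, resid 0.03
bar rear edge  offset 19.68 mm, angle 0.04 deg, pts 95, resid 0.03
head top edge  offset 2.01 mm, angle 0.39 deg, pts 57, resid 0.08
left side offset 39.28 mm, angle 1.74 deg, pts 37, resid 0.13
right side offset -18.23 mm, angle -0.97 deg, pts 75, resid 0.13
 15.47 [ 0.6837 -0.1063  0.2377] [-0.1  0.4 -0.3] 0.02 [-0.26  0.69  0.99 -0.    1.48  1.01]
c2.png
c3.png
crop1.png
scene0.png
scene_595.png
scene_880.png
scene_990.png
top0.png
top_590.png
top_875.png
top_985.png
w1.png
w1546.png
w1c.png
```

View pics/w1546.png

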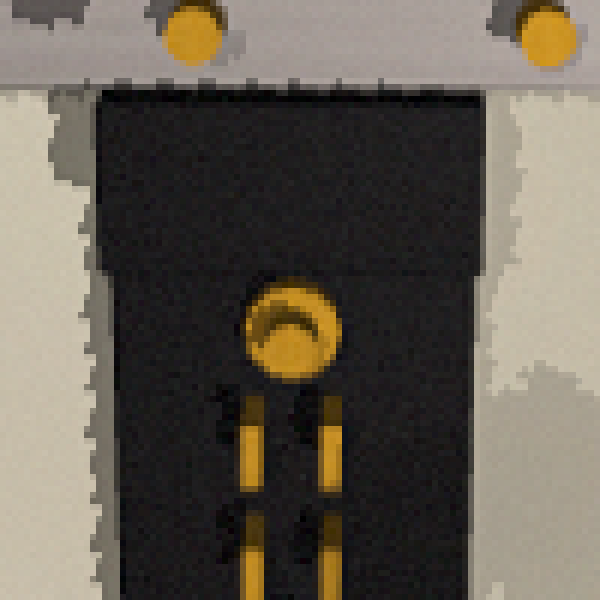

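The end-face sliver is now uniform (rows 90–105 across columns 97–485), the sides taper symmetrically and the bolt bars are vertical, so it looks square. As a numeric check, I'll fit the lower edge of the sliver and the line of brass bars.

```bash
python3 - <<'E'
from h import *
w=np.load('wrist.npz'); p=w['p'].astype(float); g=cv2.GaussianBlur(p.mean(-1),(5,1),0)
U=np.arange(284,344);e1=[];e2=[]
for u in U:
    c=g[196:212,u]; i=c.argmin(); lo=c[i]; bar=g[192:197,u].mean(); top=g[208:222,u].mean()
    up=np.interp(-(bar+lo)/2,-c[i-3:i+1],np.arange(i-3,i+1)); h=(lo+top)/2; dn=i+next((k for k in range(0,6) if c[min(i+k,15)]>h),0)
    e1.append(196+up); e2.append(196+dn)
for nm,e in(('upper',e1),('lower',e2)):
    e=np.array(e); k=np.polyfit(U,e,1); print(nm,'slope deg %.2f'%np.degrees(k[0]),e[:12].mean().round(2),e[24:36].mean().round(2),e[-12:].mean().round(2))
br=(196+200*0); K=p[175:182,300:410].mean(-1)
# bar front edge slope in image from bar/tile colour (saturation-like b-r)
s=p[...,0]-p[...,2]
gold=((p[...,0]-p[...,2]>60)&(p[...,0]>90)); gold[:215]=0; gold[300:]=0; gold[:,:285]=0; gold[:,345:]=0
L=[];V=[]
for v in range(215,290):
    x=np.flatnonzero(gold[v])
    if len(x)>3: L.append((x.min()+x.max())/2); V.append(v)
k=np.polyfit(V,L,1); print('gold axis deg from vertical %.2f'%np.degrees(k[0]),np.polyval(k,[215,290]),len(V))
E
python3 gap.py | grep -v head; python3 - <<'E'
from h import *
from gap import gap
grab('scene'); gap('scene')
S=np.load('scene.npz'); WS=cloud('scene',S['d'])
for nm,c in(('fuse',(.6355,-.277)),('carrier',(.507,-.0136))):
    k=(np.hypot(WS[...,0]-c[0],WS[...,1]-c[1])<.055)&(WS[...,2]>.02)&(WS[...,2]<.036); print(nm,rect(WS[k]))
E
```

```text
upper slope deg 0.64 198.86 199.15 199.42
lower slope deg 0.32 202.0 202.0 202.42
gold axis deg from vertical -0.38 [313.48699367 312.99494492] 40
top stop front edge n=1.0 mm slope 0.34 deg rect [10.5  0. ] [155.1  20.8] 89.9
body 1061 [-65.5  12.7] [ 76.6 132.8] 89.64 n [-125.1    0.6]
tops 357 [-38.9  14.1] [55.5 78.7] 88.13 n [-77.   -0.2]
scene stop front edge n=-0.4 mm slope -0.11 deg rect [ 7.4 -0.2] [155.2  28.4] 89.9
body 1283 [-66.5  12.8] [ 57.2 132.7] 88.06 n [-130.1   -0.7]
tops 569 [-66.4  12.2] [ 56.9 132.5] 87.44 n [-130.9   -0.3]
scene stop front edge n=-0.4 mm slope 0.05 deg rect [ 6.7 -0.2] [155.6  29.1] 89.6
body 1270 [-64.5  10.4] [130.4  56.9] 0.68 n [-128.7   -0.4]
tops 547 [-64.5  10.5] [ 55.7 130.3] 89.96 n [-1.293e+02 -1.000e-01]
head edge n(mm): {-18: -6.7, -14: -0.5, -10: -0.2, -6: -1.1, -2: -0.5, 2: -0.6, 6: -0.8, 10: 0.6, 14: -0.1, 18: -1.4, 22: -0.7, 26: -0.9, 30: -2.7, 34: -0.1, 38: -2.3}
fuse (array([ 635.8, -277.1]), array([88. , 37.9]), 47.4)
carrier (array([508.4, -16.9]), array([58.3, 25.7]), 39.6)
```

```bash
python3 - <<'E'
from h import *
a=cv2.imread('pics/scene0.png'); b=np.load('scene.npz')['p'][...,::-1]
def gold(i):
    i=i[235:265,330:375].astype(int); m=(i[...,2]-i[...,0]>40)&(i[...,2]>90); v,u=np.nonzero(m); L=u<20
    return (u[L].mean().round(2),v[L].mean().round(2),L.sum(),u[~L].mean().round(2),v[~L].mean().round(2),(~L).sum())
print(gold(a),gold(b)); d=cv2.absdiff(a,b).max(-1)[235:265,330:375]; print((d>40).sum())
k=cv2.resize(np.hstack([a[230:270,325:380],b[230:270,325:380]]),None,fx=7,fy=7,interpolation=cv2.INTER_CUBIC); cv2.imwrite('pics/car.png',k)
E
```

```text
(np.float64(11.38), np.float64(10.62), np.int64(13), np.float64(31.93), np.float64(17.11), np.int64(28)) (np.float64(11.36), np.float64(10.79), np.int64(14), np.float64(31.86), np.float64(17.24), np.int64(29))
21
```

View pics/car.png

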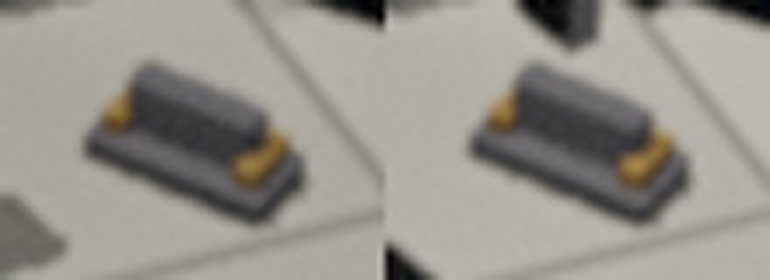

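The carrier has not moved: its brass pads agree to within 0.2 px. One firm, centred, square press, a last check, then I hand in.

```bash
python3 - <<'E'
from push import *
q=ori(A); r.reach(P(-.17,.011,.16),q); r.move_straight(P(-.17,.011,.038),speed=.2)
print(r.move_straight(P(-.125,.011,.038),speed=.03,max_force=30)); pos('press')
look(); from gap import gap; grab('scene'); gap('scene'); st()
E
```

```text
True
press t=18.05 N=-141.7 T=11.3 mm  fn=-0.4 ft=-0.5
leave t=18.05 N=-141.7 T=11.3 mm  fn=-0.4 ft=-0.5
bar front edge offset 0.96 mm, angle -0.33 deg, pts 63, resid 0.06
bar rear edge  offset 19.54 mm, angle -0.07 deg, pts 95, resid 0.01
head top edge  offset 1.97 mm, angle 0.08 deg, pts 57, resid 0.09
left side offset 39.29 mm, angle 1.75 deg, pts 42, resid 0.14
right side offset -18.21 mm, angle -0.99 deg, pts 77, resid 0.12
scene stop front edge n=-0.3 mm slope -0.04 deg rect [7.  0.1] [155.8  28.4] 89.9
body 1274 [-65.7  11.1] [ 57.9 132.3] 89.92 n [-128.4    0.3]
tops 547 [-65.7  11.2] [ 57.7 132.3] 89.92 n [-129.2    0.4]
head edge n(mm): {-18: -3.7, -14: -0.8, -10: -0.9, -6: 0.5, -2: -1.2, 2: -1.9, 6: -1.2, 10: 0.3, 14: 0.4, 18: 0.2, 22: -0.6, 26: 0.5, 30: 0.2, 34: -0.2, 38: -2.5}
 19.77 [ 0.6836 -0.1066  0.2383] [-0.5  1.2  0.3] 0.02 [-0.26  0.68  1.   -0.    1.47  1.  ]
```

The holder is square to within about 0.1°, seated, and unchanged by the firm press. The arm is clear, so I'm handing in.

```bash
python3 -c "
from h import *
print(r.finish_job())"
```

```text
the job is handed in; nothing more can be done
None
```

The holder lies on its base with its bolts up, its end flush against the stop bar (square to about 0.1° in the scene view, within about 0.4° in the wrist view); the carrier and fuse measured unmoved, I kept clear of the hanging fixture but did not measure it, and I handed in at about 20 s.

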